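# Set out the acid-test display board

### The job

Set out the lesson display on the wooden board, each thing centred on its grey pad and the right way up as it lies now: the red jasper pebble on the pad in front of the granite cobble, the cream limestone pebble on the pad in front of the black basalt lump, and between those two, on the rectangular pad, the small blue riser block with the cork top, square to the board with its long side running along the board. Set the bright green malachite centrally on top of the riser, and stand the red-capped dropper bottle from beside the microscope behind the riser, on the small pad between the cobble and the basalt. Keep both bottles upright, and leave the dark green serpentine and the blue-banded bottle where they are.

Things in the scene. Friction and masses are not known exactly. Their poses are not given: they have to be found in the camera images.
- display_board: Fixed light wooden board, 190 x 280 mm (x away from robot, y left), top 12 mm above its origin (centre of underside, on worktop). Flush grey felt pads, (x, y) in mm: front row: round, 64 across, at (-45, 90) and (-45, -90); rectangular, 62 x 70, at (-45, 0). Back row: round, 80 across, at (45, 90) and (45, -90), with cobble and basalt in either order; round, 48 across, at (45, 0).
- granite_cobble: Speckled grey-brown granite cobble, 88 x 81 x 44 mm, fixed on one of the two outer back pads of the board; stays there. Origin: centre of its underside, z up.
- basalt_lump: Black basalt lump (the one on the board), 56 x 54 x 42 mm, fixed on the other outer back pad of the board; stays there. Origin: centre of its underside, z up.
- riser: Small loose blue block with a brown cork top covering most of it, a display riser, 46 mm (its x) by 58 mm (its y) by 20 mm high, flat on top, 0.09 kg. It starts among the loose things right of the fixed microscope, which is 300 mm tall and stands between them and the board (base 250 x 135 mm, its near face 0.42 m ahead of the robot, its middle 80 mm to the right). Origin: centre of its underside, z up.
- malachite: Bright green banded malachite specimen, irregular, 37 x 41 x 31 mm (x, y, z), loose, 0.06 kg. Origin: centre of its underside, z up.
- jasper_pebble: Red jasper pebble, 34 x 30 x 22 mm (x, y, z), rounded, loose, 0.035 kg. Origin: centre of its underside, z up.
- limestone_pebble: Cream-white limestone pebble, 41 x 53 x 26 mm (x, y, z), rounded, loose, 0.09 kg; narrowest across its x. Origin: centre of its underside, z up.
- red_dropper: White dropper bottle with a red cap and nozzle, standing loose just right of the microscope (not the similar one in the far right corner); round body 32 mm across and 63 mm high, above it the cap, about 20 mm across tapering to the tip at 98 mm; 0.05 kg. Can be gripped round the body. Origin: centre of its underside, z up.
- serpentine: Dull dark green serpentine specimen, 39 x 35 x 31 mm, loose; not needed, to be left alone. Origin: centre of its underside, z up.
- blue_dropper: White dropper bottle with a white cap and a blue band, standing loose near the red-capped one, same size; not needed, to be left alone. Origin: centre of its underside, z up.
There are look-alikes about, which are no part of the job. Leave any yellow look-alike of the red_dropper alone. Leave any orange or yellow look-alike of the limestone_pebble alone.

How it is judged (in metres and radians):
At the end, for the whole second after the job is handed in: Pebbles within 15 mm of their pads' centres (each board axis); riser within 12 mm and 0.25 rad of square; malachite on it, within 12 mm; red-capped bottle upright within 12 mm; rocks tilted under 0.4 rad; all at rest; serpentine and blue-banded bottle within 20 mm of their starts (((y of granite_cobble in the frame of display_board above 0.05 m and x of jasper_pebble in the frame of display_board between -0.06 and -0.03 m and y of jasper_pebble in the frame of display_board between 0.075 and 0.105 m) or (y of granite_cobble in the frame of display_board below -0.05 m and x of jasper_pebble in the frame of display_board between -0.06 and -0.03 m and y of jasper_pebble in the frame of display_board between -0.105 and -0.075 m)) and ((y of basalt_lump in the frame of display_board above 0.05 m and x of limestone_pebble in the frame of display_board between -0.06 and -0.03 m and y of limestone_pebble in the frame of display_board between 0.075 and 0.105 m) or (y of basalt_lump in the frame of display_board below -0.05 m and x of limestone_pebble in the frame of display_board between -0.06 and -0.03 m and y of limestone_pebble in the frame of display_board between -0.105 and -0.075 m)) and x of riser in the frame of display_board between -0.057 and -0.033 m and y of riser in the frame of display_board between -0.012 and 0.012 m and z of riser in the frame of display_board between 0.008 and 0.016 m and angle between each of riser, red_dropper, blue_dropper's own z axis and vertical below 0.1 rad and angle between the x axis of riser and the x axis of display_board, either way round below 0.25 rad and x of malachite in the frame of riser between -0.012 and 0.012 m and y of malachite in the frame of riser between -0.012 and 0.012 m and z of malachite in the frame of riser between 0.014 and 0.026 m and x of red_dropper in the frame of display_board between 0.033 and 0.057 m and y of red_dropper in the frame of display_board between -0.012 and 0.012 m and z of red_dropper in the frame of display_board between 0.007 and 0.017 m and z of jasper_pebble in the frame of display_board between 0.006 and 0.018 m and z of limestone_pebble in the frame of display_board between 0.006 and 0.018 m and angle between each of jasper_pebble, limestone_pebble, malachite's own z axis and vertical below 0.4 rad and linear speed of each of jasper_pebble, limestone_pebble, malachite, riser, red_dropper below 0.01 m/s and distance of each of serpentine, blue_dropper from where it was at the start of the episode below 0.02 m); the robot touches nothing.
It fails at once if a dropper bottle is tipped over (angle between any of red_dropper, blue_dropper's own z axis and vertical above 0.7 rad).
It fails at once if the serpentine or the blue-banded bottle is moved away (distance of any of serpentine, blue_dropper from where it was at the start of the episode above 0.03 m).
It also fails if it takes over 152 s, if anything falls off the work surface, if the arm or the gripper's body presses on something with over 40 N, if the wrist force passes 120 N, or if a joint passes its speed limit or range.

### The arm

A 6-joint arm with a two-finger parallel gripper is mounted at the origin on a cart in front of the work surface, level with it; the furniture and walls round the work are solid. World frame = base frame: x ahead of the robot, y to its left, z up, the work surface at z = 0. Lengths are in mm, angles in rad, forces in N, time in s.
With the tool pointing down it reaches from about 275 to 1000 mm from the base axis. Payload 8.4 kg.
Tool frame: the origin (TCP) lies on the centre line of the jaws, within the pads' length; the fingertips stand r.tip_reach ahead of it and the grasp point (between the pads) lies 11 mm behind it (r.tip_reach is the distance from the TCP to the fingertips, in mm); z points along the fingers, y is the line along which they close (so a half turn about z gives the same grasp; the last joint's range is limited). The gripper opens to 85 mm and grips with 20 to 120 N. Pads are 22 mm wide; open, the fingers measure 114 mm over their backs; the gripper's body (76 mm by 85 mm) begins 54 mm behind the grasp point. The pads swing forward as they close: fully open they stand 13 mm farther back than shut.
Start: joints at [1.165, 0.353, 1.633, -0, 1.155, -0.002], TCP at [245.571, 574.737, 239.281] pointing down, gripper open.
Joint ranges: [-2.63, 2.63], [-0.92, 2.1], [0.06, 2.66], [-1.3, 4.44], [0, 2.69], [-3.02, 3.02]. Speed limits (rad/s): [2.22, 2.22, 2.79, 3.14, 3.14, 3.14].

### API

Orientations are given as [roll, pitch, yaw] about the fixed x, y, z axes, in that order (R = Rz(yaw) Ry(pitch) Rx(roll)).
In Python, from rig import r gives the robot as it stands.
- The arm moves only by the tool carry_out, never from a script. Its argument "targets" is a list of rows, each an object with "dp": the shift along the tool's x, y, z in mm, a list of three; "yaw": the turn about the tool's z in degrees. A call has 1 to 12 rows; each row is the pose to reach, as a shift and turn from the pose commanded when the call began, along the tool's axes at that moment; what a row does not reach only later rows make up. A row lasts 1/8 s, in which the tool goes at most 62.5 mm and 10.7 degrees, less where a joint would pass 70% of its speed; a pose out of reach is approached as far as the arm can. A call with a gripper value outside its range is refused whole. "fingers" is the opening, from -1 (shut) to 1 (fully open), so that 0 is half open, set as the call begins (left out, the last holds). The fingers move at their own pace and stop on an object; "grip_force" is the grip in N (left out, the last holds). Time passes only in rows, so rows that repeat a pose let the fingers close. It gives the time, the measured TCP pose, the force, the opening and the grip force at its end, in the units of the state.
- r.sense(): the state, without advancing time (a new reading comes with each control period).
- r.grab_frame(name): name is "scene" or "top"; returns the picture (420x560x3 uint8, red, green, blue); there is no depth.
- r.get_calibration(name): a dict with "fx", "fy", "cx", "cy" (pixels), "dist_coeffs" ([k1, k2, p1, p2, k3] as OpenCV has them; the pictures are not rectified), "rvec" (rotation vector, rad) and "tvec" (3), from world to camera coordinates, as OpenCV has them. Camera axes: x right, y down, z forward; pixel columns grow to the right and rows downward; lengths in mm; the calibration is good to about 2 mm. A picture is of the moment at which its call begins. get_calibration takes no time and is no camera call.
- r.sign_off(): hands the job in; it is judged then, once.
The state is a dict: "clock": time; "qpos": joint angles; "qvel": joint speeds; "joint_efforts": joint torques, N m; "eef_pos": TCP position; "tcp_rot": TCP orientation; "contact_force": force on the tool from outside, world axes, zero at the start; "wrist_torque": the same for the moment, N m; "opening": opening from 0.0 (shut) to 1.0 (fully open); "grasp_force": force on a finger pad.
Only numpy, scipy, OpenCV 4.12 (cv2) and the standard library are available. Lean on these libraries where they do the work, as an engineer would, in place of code of your own. Each camera call takes 0.05 s, during which the arm holds its last target. There are 200 camera calls.

## Working session

There is one attempt and no reset: what is moved stays moved. The work goes in short steps, Python scripts to look and compute and a tool call to move; the robot and the scene stay as the last step left them, time stands still between calls to the robot, and variables do not carry over. Pictures are saved under pics/ and viewed, at most 14 in all, crops included, and the job is handed in when it is done.

Besides the shell and the picture viewer there is one more tool, called after "Call:" as a command line: name --argument value ..., lists and objects as JSON in quotes. carry_out: Moves the arm, as the interface text tells. Its arguments: {"type":"object","properties":{"targets":{"type":"array","items":{"type":"object","properties":{"dp":{"type":"array","items":{"type":"number"}},"yaw":{"type":"number"}}}},"fingers":{"type":"number"},"grip_force":{"type":"number"}},"required":["targets"]}

```bash
ls; mkdir -p pics
python3 - <<'E'
from rig import r
import cv2
print(r.sense(), r.tip_reach)
for n in("scene","top"):
    c=r.get_calibration(n);print(n,c)
    im=r.grab_frame(n);cv2.imwrite(f"pics/{n}0.png",im[:,:,::-1])
E
```

```text
pics
{'clock': 0.0, 'qpos': array([ 1.16462705e+00,  3.53680161e-01,  1.63412936e+00,  1.44037778e-05,
        1.15521409e+00, -2.40893889e-03]), 'qvel': array([ 6.55810116e-05,  6.24699579e-04,  9.72714474e-04, -6.24983361e-04,
        1.05453656e-03, -2.15865064e-03]), 'joint_efforts': array([-2.49289456e-03, -6.05258203e+01, -3.42064834e+01, -2.32766024e-04,
        9.45091975e-03,  2.68724392e-06]), 'eef_pos': array([245.365308  , 574.31277323, 238.54373198]), 'tcp_rot': array([-3.14016174e+00, -1.66164397e-05,  2.73782648e+00]), 'contact_force': array([-0.520349  ,  0.08894846, -0.19456885]), 'wrist_torque': array([-0.0285513 , -0.00135881, -0.01057937]), 'grasp_force': 0.0, 'opening': 1.0027632506797848} 8.0
scene {'fx': 506.4711462478684, 'fy': 506.4711462478684, 'cx': 277.1933772068785, 'cy': 205.07572885519545, 'dist_coeffs': array([-0.02663757,  0.        ,  0.        ,  0.        ,  0.        ]), 'rvec': array([ 1.96274653, -0.58978478,  0.38536466]), 'tvec': array([-406.38198319,  167.4989925 , 1218.4540453 ])}
top {'fx': 393.0222773170708, 'fy': 393.0222773170708, 'cx': 272.31975684035086, 'cy': 212.09445563169277, 'dist_coeffs': array([3.2299447e-05, 0.0000000e+00, 0.0000000e+00, 0.0000000e+00,
       0.0000000e+00]), 'rvec': array([ 2.20753635, -2.15829388,  0.07506148]), 'tvec': array([ -18.79165515,  496.35118425, 1265.08102484])}
```

View pics/scene0.png

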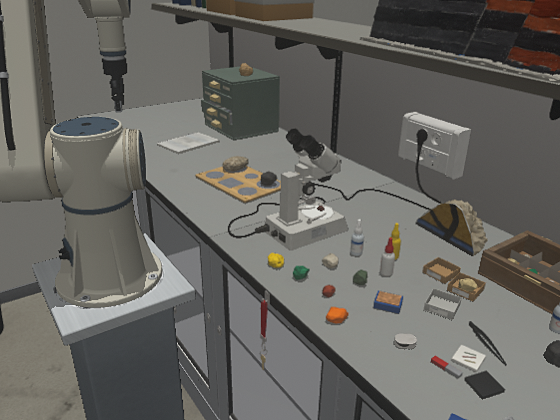

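View pics/top0.png

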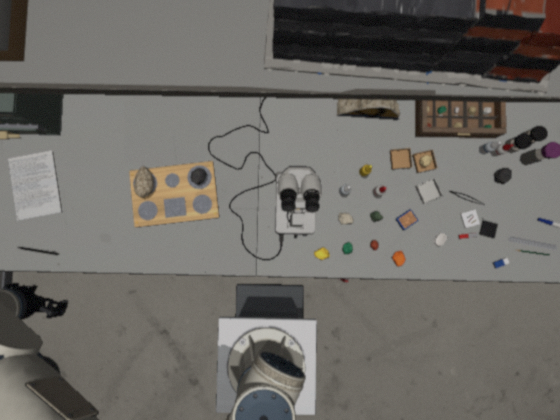

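The scene view shows the board with the cobble at its left (234,163) and the basalt at (268,179). The loose things are right of the microscope. In the top view the malachite is at (348,248), jasper (375,245), riser (406,219), serpentine (376,216), red dropper (381,190), blue-banded dropper (346,190) and yellow dropper (366,170). There are two pale candidates for the limestone, top (345,218) and (441,240), so I'll check them in an enlarged crop.

```bash
cat > h.py <<'E'
import cv2,numpy as np
from rig import r
def ray(n,uv):
    c=r.get_calibration(n);K=np.array([[c['fx'],0,c['cx']],[0,c['fy'],c['cy']],[0,0,1]])
    p=cv2.undistortPoints(np.array([[uv]],float),K,c['dist_coeffs'])[0,0]
    R=cv2.Rodrigues(c['rvec'])[0];return -R.T@c['tvec'],R.T@np.array([p[0],p[1],1])
def plane(n,uv,z):
    o,d=ray(n,uv);return (o+d*(z-o[2])/d[2])[:2]
def proj(n,P):
    c=r.get_calibration(n);K=np.array([[c['fx'],0,c['cx']],[0,c['fy'],c['cy']],[0,0,1]])
    return cv2.projectPoints(np.array([P],float),c['rvec'],c['tvec'],K,c['dist_coeffs'])[0][0,0]
def tri(a,b):
    (o1,d1),(o2,d2)=ray("top",a),ray("scene",b)
    A=np.c_[d1,-d2];s=np.linalg.lstsq(A,o2-o1,rcond=None)[0]
    p,q=o1+d1*s[0],o2+d2*s[1];return (p+q)/2,np.linalg.norm(p-q)
E
python3 - <<'E'
from h import *
t=cv2.imread("pics/top0.png");s=cv2.imread("pics/scene0.png")
a=cv2.resize(t[155:275,310:460],(800,640//1),interpolation=cv2.INTER_CUBIC)[:, :]
a=cv2.resize(t[160:270,310:460],(400,293),interpolation=cv2.INTER_CUBIC)
b=cv2.resize(s[215:360,250:450],(400,290),interpolation=cv2.INTER_CUBIC)
c=cv2.resize(t[155:235,120:230],(400,291),interpolation=cv2.INTER_CUBIC)
d=cv2.resize(s[145:205,190:290],(400,240),interpolation=cv2.INTER_CUBIC)
o=np.zeros((600,800,3),np.uint8)
o[:293,:400]=a;o[:290,400:]=b;o[300:591,:400]=c;o[300:540,400:]=d
cv2.imwrite("pics/crop.png",o)
for n,uv,z in [("malach",(348,248),15),("jasper",(375,245),11),("lime",(345,218),13),("white2",(441,240),10),("serp",(376,216),15),("riser",(406,219),20),("red",(381,190),70),("blue",(346,190),70),("yellow",(322,254),10),("orange",(399,258),12),("yd",(366,170),70),("cob",(144,182),30),("bas",(199,176),40)]:
    print(n,plane("top",uv,z).round())
E
```

```text
malach [ 385. -256.]
jasper [ 397. -345.]
lime [ 483. -246.]
white2 [ 418. -560.]
serp [ 492. -347.]
riser [ 484. -443.]
red [ 570. -348.]
blue [ 568. -238.]
yellow [ 364. -172.]
orange [ 357. -422.]
yd [ 633. -300.]
cob [585. 412.]
bas [607. 232.]
```

View pics/crop.png

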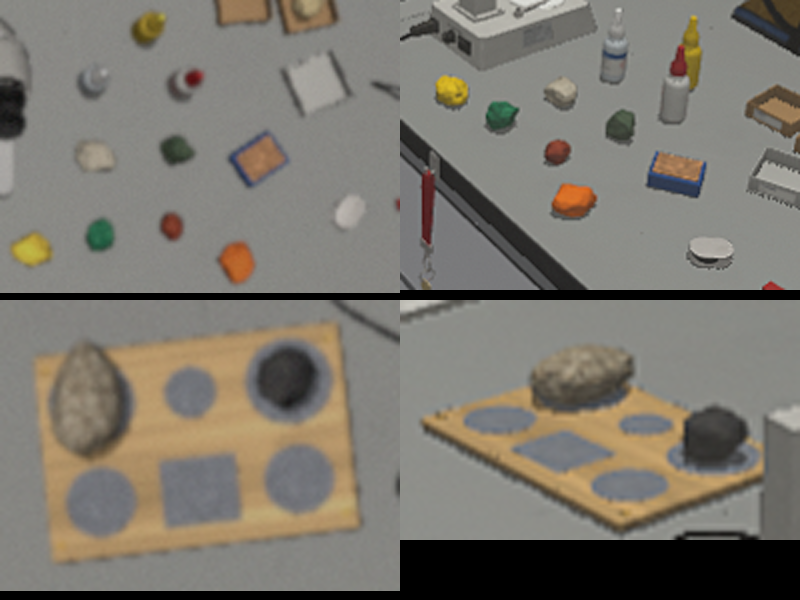

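The crop settles it. The limestone is the cream pebble at top (345,218), because the other, at (441,240), is a white shell or dish with a black rim. The cobble is on the left back pad and the basalt on the right, so jasper goes left and limestone goes right. Next I'll measure these and the board by colour masks.

```bash
cat >> h.py <<'E'
def blob(im,uv,rad,kind):
    hsv=cv2.cvtColor(im,cv2.COLOR_BGR2HSV)
    x,y=uv;H,S,V=[a.astype(int) for a in cv2.split(hsv)]
    L=im.astype(int)
    m={'sat':S>75,'cream':((L[:,:,2]-L[:,:,0])>14)&(V>110),'red':((H<10)|(H>170))&(S>110),'wood':(H>8)&(H<25)&(S>70),'grey':(S<60)&(V>60)&(V<140),'dark':S>45}[kind].astype(np.uint8)
    k=np.zeros_like(m);cv2.circle(k,uv,rad,1,-1);m&=k
    cs=cv2.findContours(m,cv2.RETR_EXTERNAL,cv2.CHAIN_APPROX_NONE)[0]
    return max(cs,key=cv2.contourArea)
def foot(c,z,n="top"):
    return np.array([plane(n,p[0],z) for p in c.astype(float)],np.float32)
def rect(P):
    (cx,cy),(w,h),a=cv2.minAreaRect(P); # a: direction of w axis from world x toward y, deg
    if w>h: w,h,a=h,w,a-90
    return f"c=({cx:.0f},{cy:.0f}) narrow {w:.0f} long {h:.0f} narrowdir {((a+90)%180)-90:.0f}deg mean {P.mean(0).round()}"
E
python3 - <<'E'
from h import *
t=cv2.imread("pics/top0.png");
for n,uv,rad,k,z in [("malach",(348,248),13,'sat',13),("jasper",(375,245),11,'sat',10),("lime",(345,218),14,'cream',12),("serp",(376,216),13,'dark',12),("riser",(406,219),17,'sat',17),("board",(174,195),65,'wood',12)]:
    c=blob(t,uv,rad,k);print(n,rect(foot(cv2.convexHull(c),z)))
    if n=="board":
        b=cv2.boxPoints(cv2.minAreaRect(foot(cv2.convexHull(c),12)));print(b.round())
# red bottle: cap tip triangulated
s=cv2.imread("pics/scene0.png")
c=blob(t,(381,190),12,'red');a=c[:,0].mean(0);cs=blob(s,(389,245),14,'red');b=cs[:,0].mean(0)
print(a,b,tri(a,b), plane("top",a,80))
c=blob(t,(345,190),8,'grey') if 0 else None
# pads of board
hsv=cv2.cvtColor(t,cv2.COLOR_BGR2HSV);m=((hsv[:,:,1]<70)).astype(np.uint8);k=np.zeros_like(m);
cv2.fillConvexPoly(k,np.int32(blob(t,(174,195),65,'wood').reshape(-1,2)) if 0 else cv2.convexHull(blob(t,(174,195),65,'wood')),1)
for c in cv2.findContours(m&k,0,1)[0]:
    if cv2.contourArea(c)>60: print("pad",rect(foot(cv2.convexHull(c),12)))
E
```

```text
malach c=(385,-253) narrow 26 long 33 narrowdir -89deg mean [ 383. -253.]
jasper c=(399,-342) narrow 20 long 29 narrowdir -90deg mean [ 398. -341.]
lime c=(483,-248) narrow 33 long 43 narrowdir 1deg mean [ 484. -248.]
serp c=(492,-346) narrow 25 long 28 narrowdir 28deg mean [ 492. -347.]
riser c=(482,-444) narrow 43 long 54 narrowdir 34deg mean [ 479. -443.]
board c=(551,319) narrow 189 long 279 narrowdir 8deg mean [546. 304.]
[[438. 444.]
 [477. 168.]
 [664. 194.]
 [625. 470.]]
[382.30769231 188.84615385] [389.32352941 245.41176471] (array([ 574.76054997, -352.00435375,   73.12547984]), np.float64(3.3574861107772955)) [ 572.50078722 -348.95393286]
pad c=(493,402) narrow 62 long 63 narrowdir -87deg mean [496. 402.]
pad c=(507,314) narrow 63 long 71 narrowdir 8deg mean [502. 311.]
pad c=(519,226) narrow 59 long 63 narrowdir 1deg mean [521. 225.]
pad c=(597,327) narrow 45 long 47 narrowdir 47deg mean [596. 326.]
pad c=(587,416) narrow 76 long 93 narrowdir -87deg mean [579. 414.]
pad c=(610,237) narrow 77 long 78 narrowdir -43deg mean [615. 235.]
```

Everything is located, so I'm moving. First I level the tool to yaw 90°, which makes dp = (world y, world x, down), and swing round in front of the microscope.

Call:
carry_out --targets '[{"dp":[-255,-406,0],"yaw":66.9},{"dp":[-255,-406,0],"yaw":66.9},{"dp":[-255,-406,0],"yaw":66.9},{"dp":[-255,-406,0],"yaw":66.9},{"dp":[-255,-406,0],"yaw":66.9},{"dp":[-255,-406,0],"yaw":66.9},{"dp":[-255,-406,0],"yaw":66.9},{"dp":[-255,-406,0],"yaw":66.9},{"dp":[-255,-406,0],"yaw":66.9},{"dp":[-255,-406,0],"yaw":66.9}]' --fingers 1

```text
clock: 1.35
eef_pos: [320.6, 101.4, 239.3]
tcp_rot: [3.142, -0.0, 1.569]
contact_force: [-0.5, -0.7, 1.1]
opening: 1.004
grasp_force: 0.0
```

Call:
carry_out --targets '[{"dp":[-301,5,0],"yaw":0},{"dp":[-301,5,0],"yaw":0},{"dp":[-301,5,0],"yaw":0},{"dp":[-301,5,0],"yaw":-10},{"dp":[-301,5,0],"yaw":-20},{"dp":[-545,162,109],"yaw":-34},{"dp":[-545,162,109],"yaw":-34},{"dp":[-545,162,109],"yaw":-34},{"dp":[-545,162,109],"yaw":-34},{"dp":[-545,162,109],"yaw":-34},{"dp":[-545,162,109],"yaw":-34},{"dp":[-545,162,109],"yaw":-34}]'

```text
clock: 2.85
eef_pos: [483.0, -442.3, 129.1]
tcp_rot: [-3.141, -0.002, 2.165]
contact_force: [-0.4, 0.5, -0.3]
opening: 0.999
grasp_force: 0.0
```

Call:
carry_out --targets '[{"dp":[0,0,60],"yaw":0},{"dp":[0,0,100],"yaw":0},{"dp":[0,0,117],"yaw":0},{"dp":[0,0,117],"yaw":0},{"dp":[0,0,117],"yaw":0}]'

```text
clock: 3.48
eef_pos: [483.3, -444.5, 15.3]
tcp_rot: [3.141, 0.003, 2.164]
contact_force: [0.1, -0.1, 1.3]
opening: 1.002
grasp_force: 0.0
```

Call:
carry_out --targets '[{"dp":[0,0,0],"yaw":0},{"dp":[0,0,0],"yaw":0},{"dp":[0,0,0],"yaw":0},{"dp":[0,0,0],"yaw":0},{"dp":[0,0,0],"yaw":0},{"dp":[0,0,0],"yaw":0},{"dp":[0,0,0],"yaw":0},{"dp":[0,0,0],"yaw":0}]' --fingers -1 --grip_force 30

```text
clock: 4.47
eef_pos: [482.5, -444.3, 14.3]
tcp_rot: [3.141, 0.001, 2.163]
contact_force: [-1.5, 1.1, 6.4]
opening: 0.527
grasp_force: 30.3
```

Call:
carry_out --targets '[{"dp":[0,0,-55],"yaw":0},{"dp":[0,0,-110],"yaw":0},{"dp":[287,10,-130],"yaw":0},{"dp":[287,10,-130],"yaw":0},{"dp":[287,10,-130],"yaw":0},{"dp":[287,10,-130],"yaw":0},{"dp":[287,10,-130],"yaw":10},{"dp":[503,156,-130],"yaw":20},{"dp":[503,156,-130],"yaw":26},{"dp":[503,156,-130],"yaw":26},{"dp":[503,156,-130],"yaw":26},{"dp":[503,156,-130],"yaw":26}]'

```text
clock: 5.98
eef_pos: [330.3, 63.1, 143.7]
tcp_rot: [3.14, -0.0, 1.713]
contact_force: [0.4, -0.8, -0.4]
opening: 0.527
grasp_force: 32.1
```

Call:
carry_out --targets '[{"dp":[223,209,0],"yaw":0},{"dp":[223,209,0],"yaw":0},{"dp":[223,209,0],"yaw":0},{"dp":[223,209,0],"yaw":0},{"dp":[223,209,0],"yaw":0},{"dp":[223,209,90],"yaw":0},{"dp":[223,209,90],"yaw":0},{"dp":[223,209,90],"yaw":0},{"dp":[223,209,90],"yaw":0}]'

```text
clock: 7.1
eef_pos: [507.5, 310.6, 54.6]
tcp_rot: [3.14, -0.001, 1.71]
contact_force: [0.7, 0.9, -0.0]
opening: 0.524
grasp_force: 32.1
```

Call:
carry_out --targets '[{"dp":[2.5,-1,15],"yaw":0},{"dp":[2.5,-1,27],"yaw":0},{"dp":[2.5,-1,27],"yaw":0},{"dp":[2.5,-1,27],"yaw":0}]'

```text
clock: 7.6
eef_pos: [505.1, 312.4, 26.0]
tcp_rot: [-3.141, 0.0, 1.71]
contact_force: [0.0, -0.5, -2.1]
opening: 0.528
grasp_force: 33.4
```

Run:
```python
from h import *
s=r.sense();print(s['eef_pos'],s['contact_force'])
for n in("scene","top"): cv2.imwrite(f"pics/{n}1.png",r.grab_frame(n)[:,:,::-1])
a=cv2.imread("pics/top1.png")[150:240,115:235];b=cv2.imread("pics/scene1.png")[135:210,190:290]
cv2.imwrite("pics/c1.png",np.hstack([cv2.resize(a,(400,300),interpolation=2),cv2.resize(b,(400,300),interpolation=2)]))
```

```text
[505.14130749 312.44293934  25.97870355] [ 0.03691851 -0.4682375  -2.10090162]
```

View pics/c1.png

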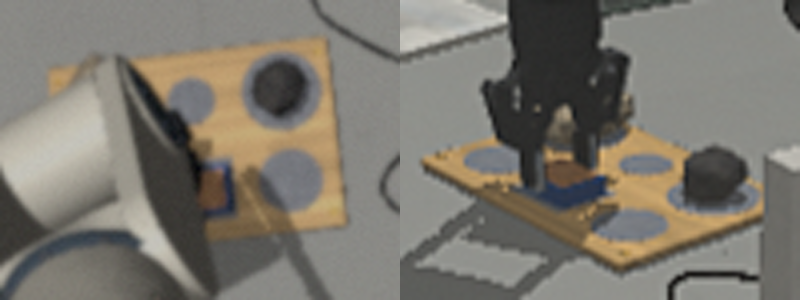

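The crops show the riser sitting on the rectangular pad, square to the board: blue and brown at (215,190) in the left crop, (565,185) in the right. I'll release it and go back for the malachite.

Call:
carry_out --targets '[{"dp":[0,0,0],"yaw":0},{"dp":[0,0,0],"yaw":0},{"dp":[0,0,0],"yaw":0},{"dp":[0,0,0],"yaw":0},{"dp":[0,0,-40],"yaw":0},{"dp":[0,0,-90],"yaw":0},{"dp":[-226,-210,-130],"yaw":0},{"dp":[-226,-210,-130],"yaw":0},{"dp":[-226,-210,-130],"yaw":0},{"dp":[-226,-210,-130],"yaw":8},{"dp":[-226,-210,-130],"yaw":8},{"dp":[-226,-210,-130],"yaw":8}]' --fingers 1

```text
clock: 9.2
eef_pos: [326.0, 57.4, 156.4]
tcp_rot: [-3.141, 0.0, 1.567]
contact_force: [0.6, -0.7, -0.9]
opening: 1.002
grasp_force: 0.0
```

Run:
```python
from h import *
print(r.sense()['eef_pos'],r.sense()['tcp_rot'])
t=np.ascontiguousarray(r.grab_frame("top")[:,:,::-1]);cv2.imwrite("pics/top2.png",t)
hsv=cv2.cvtColor(t,cv2.COLOR_BGR2HSV)
m=((hsv[:,:,0]>100)&(hsv[:,:,0]<135)&(hsv[:,:,1]>120)).astype(np.uint8)
k=np.zeros_like(m);k[185:230,150:205]=1
P=cv2.findNonZero(m&k).reshape(-1,1,2);print(len(P),rect(foot(cv2.convexHull(P),25+6)))
c=blob(t,(348,248),15,'sat');print(rect(foot(cv2.convexHull(c),13)))
```

```text
[325.99003851  57.39506184 156.44887724] [-3.14093154e+00  4.89110088e-04  1.56688438e+00]
1 c=(515,282) narrow 0 long 0 narrowdir 0deg mean [515. 282.]
c=(385,-253) narrow 26 long 33 narrowdir -89deg mean [ 384. -252.]
```

Call:
carry_out --targets '[{"dp":[-190,5,0],"yaw":0},{"dp":[-190,5,0],"yaw":0},{"dp":[-190,5,0],"yaw":0},{"dp":[-310,59,60],"yaw":0},{"dp":[-310,59,60],"yaw":0},{"dp":[-310,59,60],"yaw":0},{"dp":[-310,59,60],"yaw":0},{"dp":[-310,59,110],"yaw":0},{"dp":[-310,59,142],"yaw":0},{"dp":[-310,59,142],"yaw":0},{"dp":[-310,59,142],"yaw":0}]'

```text
clock: 10.62
eef_pos: [388.1, -249.8, 15.6]
tcp_rot: [3.141, 0.0, 1.571]
contact_force: [0.6, 0.4, 0.2]
opening: 0.996
grasp_force: 0.0
```

Call:
carry_out --targets '[{"dp":[0,0,0],"yaw":0},{"dp":[0,0,0],"yaw":0},{"dp":[0,0,0],"yaw":0},{"dp":[0,0,0],"yaw":0},{"dp":[0,0,0],"yaw":0},{"dp":[0,0,0],"yaw":0},{"dp":[0,0,0],"yaw":0},{"dp":[0,0,0],"yaw":0}]' --fingers -1 --grip_force 25

```text
clock: 11.62
eef_pos: [387.8, -250.7, 15.2]
tcp_rot: [3.141, 0.001, 1.57]
contact_force: [-0.8, 1.3, 13.0]
opening: 0.449
grasp_force: 23.6
```

Run:
```python
from h import *
t=cv2.imread("pics/top2.png").astype(int)
m=((t[:,:,0]-t[:,:,2])>25).astype(np.uint8);w=cv2.cvtColor(cv2.imread("pics/top2.png"),cv2.COLOR_BGR2HSV)
k=np.zeros_like(m);k[190:225,158:195]=1
P=cv2.findNonZero(m&k).reshape(-1,1,2);print(len(P),rect(foot(cv2.convexHull(P),30)))
```

```text
26 c=(506,308) narrow 46 long 55 narrowdir 7deg mean [509. 303.]
```

Call:
carry_out --targets '[{"dp":[0,0,-50],"yaw":0},{"dp":[0,0,-100],"yaw":0},{"dp":[100,-58,-140],"yaw":0},{"dp":[100,-58,-140],"yaw":0},{"dp":[311,-58,-140],"yaw":0},{"dp":[311,-58,-140],"yaw":0},{"dp":[311,-58,-140],"yaw":0},{"dp":[311,-58,-140],"yaw":-8},{"dp":[311,-58,-140],"yaw":-8},{"dp":[311,-58,-140],"yaw":-8}]'

```text
clock: 12.88
eef_pos: [329.5, 60.2, 154.3]
tcp_rot: [-3.141, 0.0, 1.708]
contact_force: [-0.5, 0.0, -0.8]
opening: 0.457
grasp_force: 25.4
```

Run:
```python
from h import *
s=r.sense();print(s['eef_pos'],s['tcp_rot'],s['opening'])
for n in("scene","top"): cv2.imwrite(f"pics/{n}3.png",r.grab_frame(n)[:,:,::-1])
a=cv2.imread("pics/top3.png")[180:230,130:220];b=cv2.imread("pics/scene3.png")[145:205,190:290]
cv2.imwrite("pics/c3.png",np.hstack([cv2.resize(a,(450,250),interpolation=2),cv2.resize(b,(350,250),interpolation=2)]))
print([proj("scene",(*(506+.99*a*23-.139*b*29,313+.139*a*23+.99*b*29),32)).round(1)-[190,145] for a,b in((1,1),(1,-1),(-1,-1),(-1,1))])
```

```text
[329.50069999  60.17344219 154.285991  ] [-3.14141952e+00  2.50118257e-04  1.70806349e+00] 0.45705664377008687
[array([39.3, 26.7]), array([49.9, 31.8]), array([38.8, 35.3]), array([28.4, 30.1])]
```

View pics/c3.png

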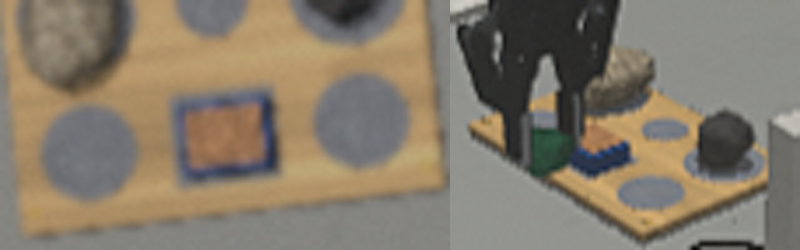

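The top crop shows the riser square on its pad, centred near (227,136), and the malachite held in the jaws, visible in the scene crop at (548,152). Next I work out the riser's centre.

Run:
```python
from h import *
t=cv2.imread("pics/top3.png");x0,y0=160,190
c=t[190:222,155:195].astype(int)
m=((c[:,:,2]-c[:,:,0]>25)&(c[:,:,2]-c[:,:,1]>20)&(c[:,:,2]<175)).astype(np.uint8)
# cork: inside the blue border
hs=cv2.cvtColor(t,cv2.COLOR_BGR2HSV)
bl=((t[:,:,0].astype(int)-t[:,:,2])>22).astype(np.uint8);k=np.zeros_like(bl);k[194:221,160:190]=1;bl&=k
P=cv2.findNonZero(bl).reshape(-1,1,2);h=cv2.convexHull(P);print(len(P),h.reshape(-1,2).tolist(),rect(foot(h,30)))
print(plane("top",(130+227/5-.4,180+136/5-.4),32))
```

```text
40 [[184, 212], [183, 213], [175, 214], [167, 214], [166, 202], [166, 201], [169, 200], [179, 199], [182, 199], [183, 200], [184, 208]] c=(506,307) narrow 47 long 56 narrowdir 7deg mean [510. 304.]
[505.72145918 307.34994562]
```

Call:
carry_out --targets '[{"dp":[225,209,0],"yaw":0},{"dp":[225,209,0],"yaw":0},{"dp":[225,209,0],"yaw":0},{"dp":[225,209,0],"yaw":0},{"dp":[225,209,0],"yaw":0},{"dp":[225,209,50],"yaw":0},{"dp":[225,209,75],"yaw":0},{"dp":[225,209,75],"yaw":0},{"dp":[225,209,75],"yaw":0}]'

```text
clock: 14.1
eef_pos: [506.5, 311.9, 80.2]
tcp_rot: [3.141, -0.0, 1.708]
contact_force: [-0.1, -0.8, -0.9]
opening: 0.451
grasp_force: 25.5
```

Run:
```python
from h import *
s=r.sense();print(s['eef_pos'],s['tcp_rot'],s['opening'])
for n in("scene","top"): cv2.imwrite(f"pics/{n}4.png",r.grab_frame(n)[:,:,::-1])
a=cv2.imread("pics/top4.png")[150:240,115:235];b=cv2.imread("pics/scene4.png")[145:205,200:280]
cv2.imwrite("pics/c4.png",np.hstack([cv2.resize(a,(400,300),interpolation=2),cv2.resize(b,(400,300),interpolation=2)]))
```

```text
[506.46593875 311.94038913  80.20721876] [ 3.14065270e+00 -3.86234690e-04  1.70805318e+00] 0.45079736130949455
```

View pics/c4.png

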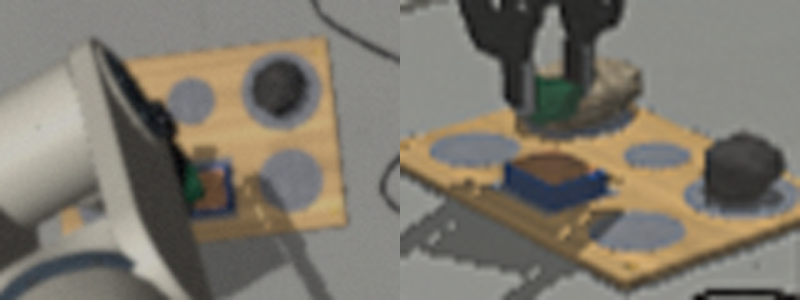

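The malachite hangs centred over the riser: scene crop (553,100) above the cork at (550,168). Lowering it.

Call:
carry_out --targets '[{"dp":[0,0,18],"yaw":0},{"dp":[0,0,28],"yaw":0},{"dp":[0,0,33],"yaw":0},{"dp":[0,0,33],"yaw":0},{"dp":[0,0,33],"yaw":0}]'

```text
clock: 14.82
eef_pos: [505.0, 312.4, 46.6]
tcp_rot: [-3.141, 0.0, 1.71]
contact_force: [-3.6, -1.4, 8.1]
opening: 0.448
grasp_force: 24.0
```

Call:
carry_out --targets '[{"dp":[0,0,0],"yaw":0},{"dp":[0,0,0],"yaw":0},{"dp":[0,0,0],"yaw":0},{"dp":[0,0,0],"yaw":0},{"dp":[0,0,-40],"yaw":0},{"dp":[0,0,-80],"yaw":0},{"dp":[-226,-210,-110],"yaw":0},{"dp":[-226,-210,-110],"yaw":0},{"dp":[-226,-210,-110],"yaw":0},{"dp":[-226,-210,-110],"yaw":8},{"dp":[-226,-210,-110],"yaw":8},{"dp":[-226,-210,-110],"yaw":8}]' --fingers 1

```text
clock: 16.32
eef_pos: [326.1, 57.3, 156.3]
tcp_rot: [-3.141, 0.001, 1.567]
contact_force: [1.0, 0.5, -0.3]
opening: 1.0
grasp_force: 0.0
```

Run:
```python
from h import *
s=r.sense();print(s['eef_pos'],s['tcp_rot'],s['opening'])
for n in("scene","top"): cv2.imwrite(f"pics/{n}5.png",r.grab_frame(n)[:,:,::-1])
a=cv2.imread("pics/top5.png")[150:240,115:235];b=cv2.imread("pics/scene5.png")[145:205,200:280]
cv2.imwrite("pics/c5.png",np.hstack([cv2.resize(a,(400,300),interpolation=2),cv2.resize(b,(400,300),interpolation=2)]))
t=cv2.imread("pics/top5.png").astype(int)
g=((t[:,:,1]-t[:,:,2]>20)).astype(np.uint8);k=np.zeros_like(g);k[190:225,155:200]=1
P=cv2.findNonZero(g&k).reshape(-1,1,2);print(len(P),rect(foot(cv2.convexHull(P),48)))
bl=((t[:,:,0]-t[:,:,2])>22).astype(np.uint8)&k
P=cv2.findNonZero(bl&(1-g));print(len(P),rect(foot(cv2.convexHull(P),30)))
```

```text
[326.11327272  57.28588453 156.30975383] [-3.14066825e+00  5.02855387e-04  1.56689083e+00] 1.0002763674962916
94 c=(505,311) narrow 29 long 40 narrowdir -69deg mean [508. 311.]
42 c=(507,307) narrow 47 long 56 narrowdir 7deg mean [510. 304.]
```

View pics/c5.png

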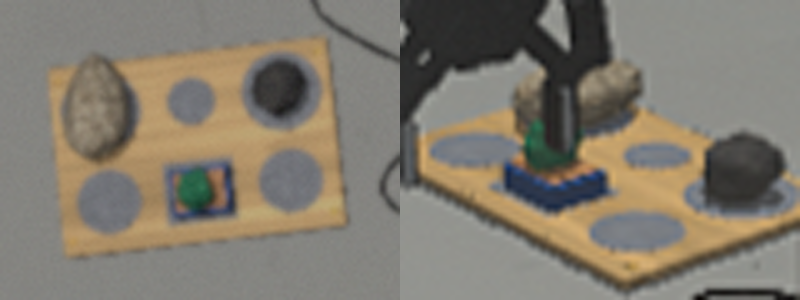

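Malachite is upright on the cork, within about 4 mm of the riser's centre. In the top crop it's at (195,188), with the riser at (200,190). Next is the jasper.

Call:
carry_out --targets '[{"dp":[-280,4,0],"yaw":0},{"dp":[-280,4,0],"yaw":0},{"dp":[-280,4,0],"yaw":0},{"dp":[-280,4,0],"yaw":0},{"dp":[-399,73,50],"yaw":0},{"dp":[-399,73,80],"yaw":0},{"dp":[-399,73,80],"yaw":0},{"dp":[-399,73,80],"yaw":0},{"dp":[-399,73,125],"yaw":0},{"dp":[-399,73,144],"yaw":0},{"dp":[-399,73,145],"yaw":0},{"dp":[-399,73,145],"yaw":0}]'

```text
clock: 17.92
eef_pos: [402.5, -339.4, 12.0]
tcp_rot: [3.141, 0.001, 1.571]
contact_force: [0.4, -0.2, -0.3]
opening: 1.002
grasp_force: 0.0
```

Call:
carry_out --targets '[{"dp":[0,0,0],"yaw":0},{"dp":[0,0,0],"yaw":0},{"dp":[0,0,0],"yaw":0},{"dp":[0,0,0],"yaw":0},{"dp":[0,0,0],"yaw":0},{"dp":[0,0,0],"yaw":0},{"dp":[0,0,0],"yaw":0},{"dp":[0,0,0],"yaw":0}]' --fingers -1 --grip_force 22

```text
clock: 18.92
eef_pos: [402.0, -339.8, 12.0]
tcp_rot: [3.141, 0.001, 1.57]
contact_force: [-0.1, 1.0, 5.8]
opening: 0.386
grasp_force: 21.3
```

Call:
carry_out --targets '[{"dp":[0,0,-50],"yaw":0},{"dp":[0,0,-100],"yaw":0},{"dp":[140,-72,-144],"yaw":0},{"dp":[140,-72,-144],"yaw":0},{"dp":[140,-72,-144],"yaw":0},{"dp":[400,-72,-144],"yaw":0},{"dp":[400,-72,-144],"yaw":0},{"dp":[400,-72,-144],"yaw":0},{"dp":[400,-72,-144],"yaw":0},{"dp":[400,-72,-144],"yaw":0},{"dp":[400,-72,-144],"yaw":0}]'

```text
clock: 20.3
eef_pos: [329.7, 60.9, 155.3]
tcp_rot: [3.141, 0.0, 1.573]
contact_force: [-0.1, 0.0, 0.2]
opening: 0.38
grasp_force: 22.1
```

Call:
carry_out --targets '[{"dp":[344,164,0],"yaw":0},{"dp":[344,164,0],"yaw":0},{"dp":[344,164,0],"yaw":0},{"dp":[344,164,0],"yaw":0},{"dp":[344,164,0],"yaw":0},{"dp":[344,164,0],"yaw":0},{"dp":[344,164,20],"yaw":0},{"dp":[344,164,70],"yaw":0},{"dp":[344,164,115],"yaw":0},{"dp":[344,164,131],"yaw":0},{"dp":[344,164,131],"yaw":0},{"dp":[344,164,131],"yaw":0}]'

```text
clock: 21.8
eef_pos: [495.1, 403.6, 25.1]
tcp_rot: [3.141, -0.001, 1.569]
contact_force: [-0.0, -0.3, -0.3]
opening: 0.379
grasp_force: 22.6
```

Call:
carry_out --targets '[{"dp":[0,0,1],"yaw":0},{"dp":[0,0,1],"yaw":0},{"dp":[0,0,1],"yaw":0},{"dp":[0,0,-30],"yaw":0},{"dp":[0,0,-80],"yaw":0},{"dp":[-344,-164,-131],"yaw":0},{"dp":[-344,-164,-131],"yaw":0},{"dp":[-344,-164,-131],"yaw":0},{"dp":[-344,-164,-131],"yaw":0},{"dp":[-344,-164,-131],"yaw":0},{"dp":[-344,-164,-131],"yaw":0},{"dp":[-344,-164,-131],"yaw":0}]' --fingers 0.1

```text
clock: 23.3
eef_pos: [327.8, 58.3, 155.6]
tcp_rot: [-3.141, 0.0, 1.567]
contact_force: [0.4, -0.2, 0.7]
opening: 0.551
grasp_force: 0.0
```

Run:
```python
from h import *
s=r.sense();print(s['eef_pos'],s['tcp_rot'],s['opening'])
for n in("scene","top"): cv2.imwrite(f"pics/{n}6.png",r.grab_frame(n)[:,:,::-1])
a=cv2.imread("pics/top6.png")[150:240,115:235];b=cv2.imread("pics/scene6.png")[145:205,190:270]
cv2.imwrite("pics/c6.png",np.hstack([cv2.resize(a,(400,300),interpolation=2),cv2.resize(b,(400,300),interpolation=2)]))
t=cv2.imread("pics/top6.png")
u,v=proj("top",(494,402,20)).astype(int)
c=blob(t,(int(u),int(v)),9,'red');print(rect(foot(cv2.convexHull(c),22)))
c=blob(t,(345,218),15,'cream');print(rect(foot(cv2.convexHull(c),12)))
```

```text
[327.77747242  58.32649866 155.58373279] [-3.14143029e+00  3.69863838e-04  1.56742180e+00] 0.5505699461961849
c=(494,401) narrow 20 long 26 narrowdir -87deg mean [495. 400.]
c=(483,-248) narrow 33 long 43 narrowdir 1deg mean [ 484. -249.]
```

View pics/c6.png

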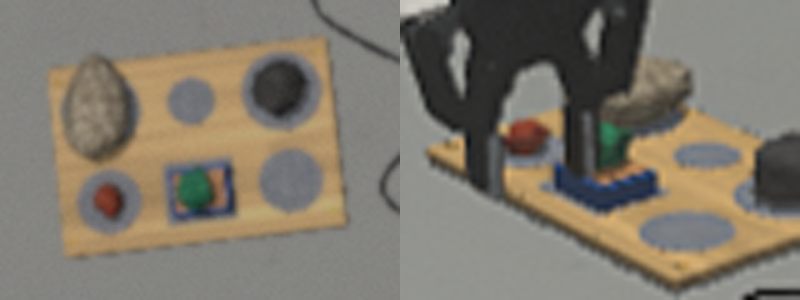

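Jasper is on the pad in front of the cobble: top crop (108,200), pad centre (110,203). Now the limestone, which lies with its narrow side along world x.

Call:
carry_out --targets '[{"dp":[-290,5,0],"yaw":0},{"dp":[-290,5,0],"yaw":0},{"dp":[-290,5,0],"yaw":0},{"dp":[-290,5,0],"yaw":0},{"dp":[-290,5,0],"yaw":0},{"dp":[-309,153,40],"yaw":0},{"dp":[-309,153,60],"yaw":0},{"dp":[-309,153,60],"yaw":0},{"dp":[-309,153,100],"yaw":0},{"dp":[-309,153,130],"yaw":0},{"dp":[-309,153,143],"yaw":0},{"dp":[-309,153,143],"yaw":0}]' --fingers 0.7

```text
clock: 24.9
eef_pos: [483.0, -247.9, 11.5]
tcp_rot: [-3.14, -0.001, 1.571]
contact_force: [-0.4, 0.7, 0.4]
opening: 0.848
grasp_force: 0.0
```

Call:
carry_out --targets '[{"dp":[0,0,0],"yaw":0},{"dp":[0,0,0],"yaw":0},{"dp":[0,0,0],"yaw":0},{"dp":[0,0,0],"yaw":0},{"dp":[0,0,0],"yaw":0},{"dp":[0,0,0],"yaw":0},{"dp":[0,0,0],"yaw":0},{"dp":[0,0,0],"yaw":0}]' --fingers -1 --grip_force 25

```text
clock: 25.9
eef_pos: [483.3, -249.0, 13.7]
tcp_rot: [3.14, 0.001, 1.57]
contact_force: [-1.7, 1.2, 6.2]
opening: 0.437
grasp_force: 24.4
```

Call:
carry_out --targets '[{"dp":[0,0,-50],"yaw":0},{"dp":[0,0,-100],"yaw":0},{"dp":[10,-150,-143],"yaw":0},{"dp":[10,-150,-143],"yaw":0},{"dp":[10,-150,-143],"yaw":0},{"dp":[309,-153,-143],"yaw":0},{"dp":[309,-153,-143],"yaw":0},{"dp":[309,-153,-143],"yaw":0},{"dp":[309,-153,-143],"yaw":0},{"dp":[309,-153,-143],"yaw":0},{"dp":[309,-153,-143],"yaw":0},{"dp":[309,-153,-143],"yaw":0}]'

```text
clock: 27.4
eef_pos: [329.7, 60.4, 155.6]
tcp_rot: [3.141, 0.0, 1.571]
contact_force: [0.5, -0.2, -1.7]
opening: 0.438
grasp_force: 26.0
```

Call:
carry_out --targets '[{"dp":[166,189,0],"yaw":0},{"dp":[166,189,0],"yaw":0},{"dp":[166,189,0],"yaw":0},{"dp":[166,189,0],"yaw":0},{"dp":[166,189,20],"yaw":0},{"dp":[166,189,70],"yaw":0},{"dp":[166,189,115],"yaw":0},{"dp":[166,189,129],"yaw":0},{"dp":[166,189,130],"yaw":0},{"dp":[166,189,130],"yaw":0}]'

```text
clock: 28.65
eef_pos: [520.2, 225.8, 26.3]
tcp_rot: [3.14, -0.001, 1.569]
contact_force: [0.2, 0.3, -1.5]
opening: 0.436
grasp_force: 28.7
```

Call:
carry_out --targets '[{"dp":[0,0,0],"yaw":0},{"dp":[0,0,0],"yaw":0},{"dp":[0,0,0],"yaw":0},{"dp":[0,0,0],"yaw":0},{"dp":[0,0,-35],"yaw":0},{"dp":[0,0,-90],"yaw":0},{"dp":[-166,-189,-130],"yaw":0},{"dp":[-166,-189,-130],"yaw":0},{"dp":[-166,-189,-130],"yaw":0},{"dp":[-166,-189,-130],"yaw":0},{"dp":[-166,-189,-130],"yaw":0},{"dp":[-166,-189,-130],"yaw":0}]' --fingers 0.3

```text
clock: 30.15
eef_pos: [330.5, 60.5, 155.8]
tcp_rot: [3.14, -0.0, 1.569]
contact_force: [0.5, -0.2, 0.6]
opening: 0.648
grasp_force: 0.0
```

Run:
```python
from h import *
s=r.sense();print(s['eef_pos'],s['tcp_rot'],s['opening'])
for n in("scene","top"): cv2.imwrite(f"pics/{n}7.png",r.grab_frame(n)[:,:,::-1])
T=cv2.imread("pics/top7.png");S=cv2.imread("pics/scene7.png")
a=T[150:240,115:235];b=T[160:240,320:440]
cv2.imwrite("pics/c7.png",np.hstack([cv2.resize(a,(400,300),interpolation=2),cv2.resize(b,(400,300),interpolation=2)]))
c=blob(T,(381,190),12,'red');q=blob(S,(389,245),14,'red')
def ap(c,f): p=c[:,0];return p[f(p)]
tip=q[:,0][q[:,0,1].argmin()];print("tip scene",tip)
print("capcentroid",tri(c[:,0].mean(0),q[:,0].mean(0)))
d=plane("top",(0,0),0)
# ray at z=98 for tip from scene, and project base guess
print("tip@98 from scene",plane("scene",tip,97), "cap mid top z75",plane("top",c[:,0].mean(0),78))
print(c[:,0].min(0),c[:,0].max(0),q[:,0].min(0),q[:,0].max(0))
```

```text
[330.50378354  60.54697975 155.77584598] [ 3.13963642e+00 -4.24198928e-04  1.56931374e+00] 0.6479686432322291
tip scene [389 238]
capcentroid (array([ 574.76054997, -352.00435375,   73.12547984]), np.float64(3.3574861107772955))
tip@98 from scene [ 569.46804434 -354.83697351] cap mid top z75 [ 572.77714992 -349.50586064]
[380 187] [385 191] [385 238] [392 252]
```

View pics/c7.png

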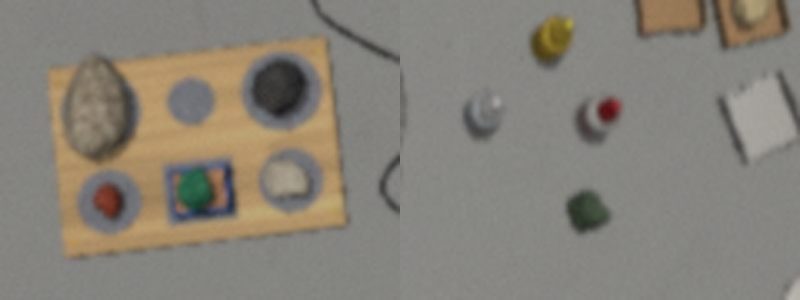

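The limestone is centred on the pad in front of the basalt: top crop (288,180), pad (291,181). The second crop confirms the red-capped bottle at (600,113), with the blue-banded one undisturbed at (485,112) and the serpentine at (588,210). Moving to the red-capped bottle.

Call:
carry_out --targets '[{"dp":[-290,5,0],"yaw":0},{"dp":[-290,5,0],"yaw":0},{"dp":[-290,5,0],"yaw":0},{"dp":[-290,5,0],"yaw":0},{"dp":[-290,5,0],"yaw":0},{"dp":[-410,241,0],"yaw":0},{"dp":[-410,241,0],"yaw":0},{"dp":[-410,241,0],"yaw":0},{"dp":[-410,241,0],"yaw":0},{"dp":[-410,241,0],"yaw":0},{"dp":[-410,241,0],"yaw":0},{"dp":[-410,241,0],"yaw":0}]'

```text
clock: 31.75
eef_pos: [569.3, -348.6, 154.5]
tcp_rot: [-3.14, -0.001, 1.57]
contact_force: [0.2, 0.1, -0.8]
opening: 0.646
grasp_force: 0.0
```

Run:
```python
from h import *
s=r.sense();print(s['eef_pos'],s['tcp_rot'],s['opening'])
for n in("scene",): cv2.imwrite(f"pics/{n}8.png",r.grab_frame(n)[:,:,::-1])
S=cv2.imread("pics/scene8.png")[150:300,320:450]
cv2.imwrite("pics/c8.png",cv2.resize(S,(520,600),interpolation=2))
p=s['eef_pos'];print([(proj("scene",(p[0],p[1],z))-[320,150])*4 for z in(148,98,63,0)])
```

```text
[ 569.33200065 -348.61730037  154.53944811] [-3.13967781e+00 -1.11804124e-03  1.57048874e+00] 0.6463887840005756
[array([277.86214839, 271.8113028 ]), array([268.50511372, 346.21183704]), array([262.13875917, 396.68142087]), array([251.04437503, 484.34272966])]
```

View pics/c8.png

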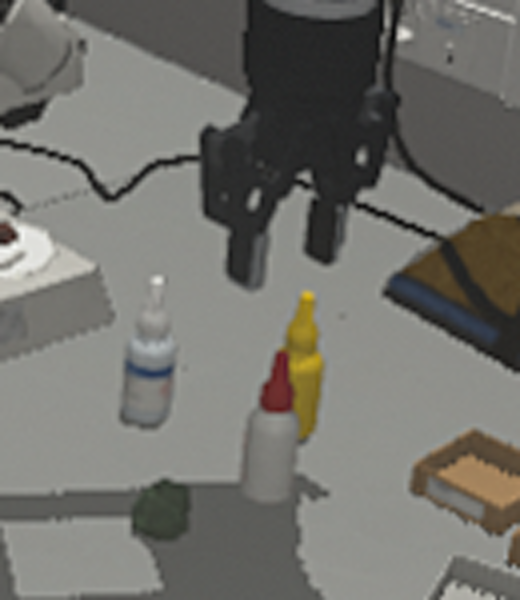

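The scene crop shows the red bottle at (270,430), slightly right of the tool axis, about 4 mm farther in -y. I'll shift that much and descend.

Call:
carry_out --targets '[{"dp":[-4,1,0],"yaw":0},{"dp":[-4,1,40],"yaw":0},{"dp":[-4,1,80],"yaw":0},{"dp":[-4,1,105],"yaw":0},{"dp":[-4,1,112],"yaw":0},{"dp":[-4,1,112],"yaw":0},{"dp":[-4,1,112],"yaw":0}]'

```text
clock: 32.67
eef_pos: [572.3, -354.2, 44.8]
tcp_rot: [3.14, 0.001, 1.57]
contact_force: [-0.6, -0.3, -0.5]
opening: 0.652
grasp_force: 0.0
```

Call:
carry_out --targets '[{"dp":[0,0,0],"yaw":0},{"dp":[0,0,0],"yaw":0},{"dp":[0,0,0],"yaw":0},{"dp":[0,0,0],"yaw":0},{"dp":[0,0,0],"yaw":0},{"dp":[0,0,0],"yaw":0},{"dp":[0,0,0],"yaw":0},{"dp":[0,0,0],"yaw":0}]' --fingers -1 --grip_force 25

```text
clock: 33.67
eef_pos: [572.2, -354.0, 44.4]
tcp_rot: [3.14, 0.001, 1.57]
contact_force: [0.0, 0.7, 6.8]
opening: 0.352
grasp_force: 24.6
```

Call:
carry_out --targets '[{"dp":[0,0,-45],"yaw":0},{"dp":[0,0,-90],"yaw":0},{"dp":[0,0,-130],"yaw":0},{"dp":[0,0,-130],"yaw":0},{"dp":[120,-236,-130],"yaw":0},{"dp":[120,-236,-130],"yaw":0},{"dp":[120,-236,-130],"yaw":0},{"dp":[120,-236,-130],"yaw":0},{"dp":[120,-236,-130],"yaw":0},{"dp":[120,-236,-130],"yaw":0}]'

```text
clock: 34.92
eef_pos: [335.3, -233.3, 173.1]
tcp_rot: [3.142, 0.0, 1.57]
contact_force: [1.4, -0.8, 0.4]
opening: 0.357
grasp_force: 25.3
```

Call:
carry_out --targets '[{"dp":[294,-6,0],"yaw":0},{"dp":[294,-6,0],"yaw":0},{"dp":[294,-6,0],"yaw":0},{"dp":[294,-6,0],"yaw":0},{"dp":[294,-6,0],"yaw":-8},{"dp":[294,-6,0],"yaw":-8},{"dp":[294,-6,0],"yaw":-8},{"dp":[294,-6,0],"yaw":-8}]'

```text
clock: 35.92
eef_pos: [330.4, 59.8, 173.2]
tcp_rot: [-3.141, 0.0, 1.707]
contact_force: [1.0, -0.1, -0.3]
opening: 0.354
grasp_force: 25.3
```

Call:
carry_out --targets '[{"dp":[228,299,0],"yaw":0},{"dp":[228,299,0],"yaw":0},{"dp":[228,299,0],"yaw":0},{"dp":[228,299,0],"yaw":0},{"dp":[228,299,0],"yaw":0},{"dp":[228,299,0],"yaw":0},{"dp":[228,299,0],"yaw":0},{"dp":[228,299,0],"yaw":0},{"dp":[228,299,50],"yaw":0},{"dp":[228,299,90],"yaw":0},{"dp":[228,299,90],"yaw":0},{"dp":[228,299,90],"yaw":0}]'

```text
clock: 37.42
eef_pos: [595.0, 327.3, 85.0]
tcp_rot: [3.14, -0.0, 1.709]
contact_force: [1.0, 0.4, 0.5]
opening: 0.356
grasp_force: 25.4
```

Run:
```python
from h import *
s=r.sense();print(s['eef_pos'],s['tcp_rot'],s['opening'])
cv2.imwrite("pics/scene9.png",r.grab_frame("scene")[:,:,::-1])
cv2.imwrite("pics/c9.png",cv2.resize(cv2.imread("pics/scene9.png")[115:205,190:290],(660,594),interpolation=2))
```

```text
[595.03861187 327.27492151  85.03928797] [ 3.14016336e+00 -4.96774742e-04  1.70878554e+00] 0.35640282382185506
```

View pics/c9.png

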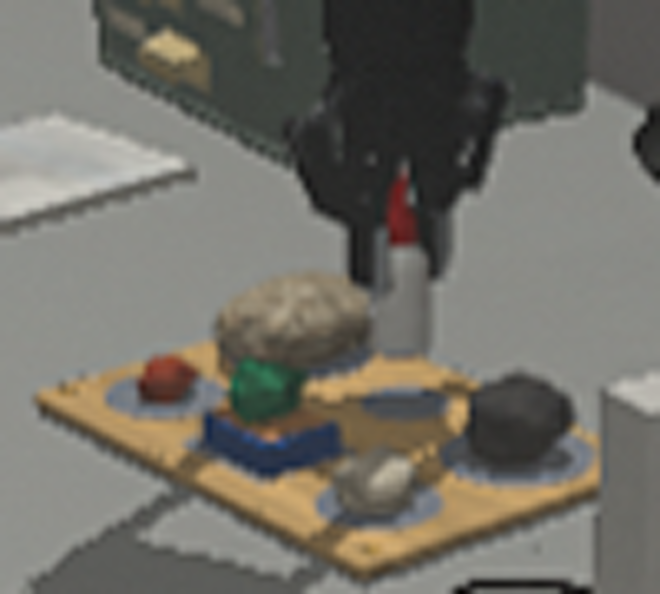

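The bottle hangs upright at (403,300) above the small pad at (400,402), with everything else in place. Lowering it.

Call:
carry_out --targets '[{"dp":[0,0,15],"yaw":0},{"dp":[0,0,25],"yaw":0},{"dp":[0,0,28],"yaw":0},{"dp":[0,0,28.5],"yaw":0},{"dp":[0,0,28.5],"yaw":0}]'

```text
clock: 38.1
eef_pos: [594.6, 327.8, 56.1]
tcp_rot: [3.141, 0.0, 1.71]
contact_force: [-3.0, -2.8, 14.9]
opening: 0.355
grasp_force: 26.8
```

Call:
carry_out --targets '[{"dp":[0,0,0],"yaw":0},{"dp":[0,0,0],"yaw":0},{"dp":[0,0,0],"yaw":0},{"dp":[0,0,0],"yaw":0},{"dp":[0,0,-30],"yaw":0},{"dp":[0,0,-70],"yaw":0},{"dp":[0,0,-120],"yaw":0},{"dp":[0,0,-120],"yaw":0},{"dp":[-140,-220,-120],"yaw":0},{"dp":[-140,-220,-120],"yaw":0},{"dp":[-140,-220,-120],"yaw":0},{"dp":[-140,-220,-120],"yaw":0}]' --fingers 0.2

```text
clock: 39.6
eef_pos: [401.9, 164.2, 173.9]
tcp_rot: [-3.141, 0.0, 1.71]
contact_force: [0.3, 0.0, -1.1]
opening: 0.6
grasp_force: 0.0
```

Call:
carry_out --targets '[{"dp":[-95,-60,0],"yaw":0},{"dp":[-95,-60,0],"yaw":0},{"dp":[-95,-60,0],"yaw":0},{"dp":[-95,-60,0],"yaw":0}]'

```text
clock: 40.1
eef_pos: [358.2, 63.4, 174.7]
tcp_rot: [3.141, -0.0, 1.709]
contact_force: [0.3, 0.2, 0.7]
opening: 0.596
grasp_force: 0.0
```

Run:
```python
from h import *
s=r.sense();print(s['eef_pos'],s['clock'])
for n in("scene","top"): cv2.imwrite(f"pics/{n}10.png",r.grab_frame(n)[:,:,::-1])
T=cv2.imread("pics/top10.png");S=cv2.imread("pics/scene10.png")
cv2.imwrite("pics/c10.png",np.hstack([cv2.resize(T[150:240,115:235],(400,300),interpolation=2),cv2.resize(S[135:210,190:290],(400,300),interpolation=2)]))
u,v=proj("top",(596,326,70)).astype(int);print(u,v)
c=blob(T,(int(u),int(v)),12,'red').reshape(-1,2).mean(0)
print("cap top",plane("top",c,82))
try:
    u,v=proj("scene",(596,326,85)).astype(int);q=blob(S,(int(u),int(v)),14,'red').reshape(-1,2).mean(0);print(tri(c,q))
except Exception as e: print(e)
B=np.array([[.990,.139],[-.139,.990]]);print(B@(plane("top",c,82)-[551,319]))
```

```text
[358.23442547  63.35804958 174.71611103] 40.1
167 177
cap top [594.9611696  330.78957274]
(array([595.35377422, 328.89670528,  86.36709492]), np.float64(2.525091519873935))
[45.16030851  5.56107443]
```

View pics/c10.png

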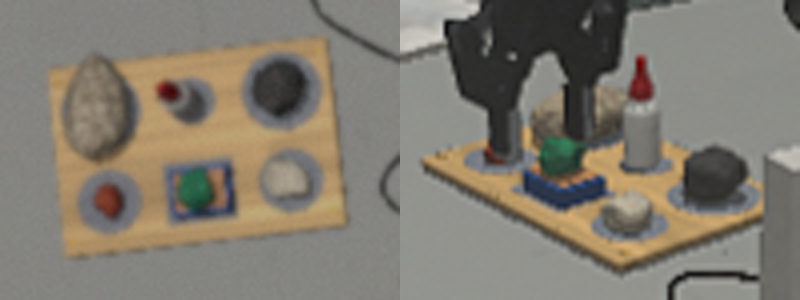

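Everything is in place: the bottle stands upright about 5 mm from its pad centre and the riser about 5 mm from its own, both inside tolerance. Handing in.

```bash
python3 -c "
from rig import r
print(r.sign_off())"
```

```text
the job is handed in; nothing more can be done
None
```

I set out the display and handed it in at about 40 s of the 152 s allowed; sign-off returned no verdict. By the last camera measurements each piece was within about 6 mm of its target, upright, with the serpentine and blue-banded bottle not touched.

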